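# Clamp the spice jar in the jar holder to the first slip of the clutch

### The job

Stand the small red-capped spice jar upright in the jar holder, between its V-shaped fence and its open jaw, and let go of it. Then turn the holder's orange knob clockwise (seen from above) to close the jaw on the jar, and stop at the first slip of the knob's clutch: the cap must be seen to slip a little on the dark disc under it (a few degrees) but never more than about 30 degrees. Leave the jar clamped upright against both faces of the fence, and leave the other things on the worktop where they stand.

Things in the scene. Friction and masses are not known exactly. Their poses are not given: they have to be found in the camera images.
- cinnamon_jar: small round spice jar with a red cap, the thing to be clamped: body 42 mm across, cap 45 mm across, 106 mm tall (the cap takes up the top 21 mm), about 0.11 kg, loose, standing upright. Origin: centre of its underside; z is up along the jar.
- holder: jar holder fixed to the worktop: grey base plate 100 x 235 x 8 mm (x, y, z), origin at the centre of its underside, z up, y along the clamping line from jar seat (y = -60 mm) to knob axis (y = +55 mm). At the -y end a 90 degree V fence of two upright plates, 48 mm high over the worktop, opens to +y. At the +y end a gear housing (58 x 54 mm, 42 mm high) carries column, dark disc and orange knob.
- seat (a point): the jar's place, on the base plate 8 mm above the worktop: a clamped jar has the centre of its underside here and touches both faces of the V. Axes as the holder's. The open jaw leaves 8 to 17 mm free on the +y side of a jar standing here; the closing jaw pushes the jar into the V, so one set down up to 8 mm off to +y or to either side is drawn in.
- jaw: sliding jaw of the holder: a rubber-faced block 50 mm wide, its top 47 mm above the worktop, on a steel rack bar. Origin on the centre of its rubber face, at the top of the base plate. It slides along the holder's -y towards the jar, 12 mm for each radian of the dark disc.
- knob_grip (a point): point on the knob's upright axis, 96 mm above the worktop, where the tool centre may be put to grip the knob from above at any yaw. The knob is a round ribbed orange cap, 40 mm across, 74 to 106 mm above the worktop, with a white line on its top and side. Axes as the holder's (they do not turn with the knob).
- pinion (a joint): turn of the dark disc (62 mm across, 67 to 72 mm above the worktop, under the orange cap, white line on its rim), rad, growing clockwise seen from above: 0 jaw fully open, end at 2.6, starts at 0.1 to 0.75. Moves the jaw 12 mm per rad against light friction (0.06 N m), stays where left, and stops turning when the jaw presses the jar into the fence, at about 1.5.
- cap (a joint): slip of the orange cap on the dark disc, rad, growing clockwise seen from above; 0 at the start, white lines of cap and disc in line. The clutch holds about 0.18 N m: below that cap and disc turn together and this stays near 0; when the jaw bears firmly the disc stops and the cap slips on, smoothly, without springing back. Letting go of the knob keeps the value.
- jam_jar: bystander, to be left alone: dark preserve jar with a gold lid, 68 x 68 x 88 mm. Origin: centre of its underside.
- syrup_bottle: bystander, to be left alone: the nearer of two alike tall syrup bottles with yellow caps, 56 x 56 x 214 mm. Origin: centre of its underside.
- cup_blue: bystander, to be left alone: small white espresso cup with a blue pattern, no handle, 50 x 50 x 52 mm. Origin: centre of its underside.
- cup_black: bystander, to be left alone: small white espresso cup with a black pattern, no handle, 50 x 50 x 52 mm. Origin: centre of its underside.
- shot_glass: bystander, to be left alone: small clear glass, 54 x 54 x 74 mm. Origin: centre of its underside.
- tea_tin_blue: bystander, to be left alone: blue tea tin, 61 x 81 x 130 mm. Origin: centre of its underside.

How it is judged:
On the way:
1. the jar stands upright in the holder, within 22 mm of its seat, and has been let go (horizontal distance between cinnamon_jar and seat below 0.022 m and z of cinnamon_jar in the frame of seat between -0.004 and 0.004 m and angle between cinnamon_jar's own z axis and vertical below 0.06 rad and contact force between the fingers and cinnamon_jar below 0.1 N), for 0.2 s.
At the end, for the whole second after the job is handed in: The spice jar stands upright (within 3 degrees) on the holder's base, its centre within 5 mm of the seat, at rest, the jaw bearing on it with more than 1.5 N, and the cap has slipped between 0.05 and 0.6 rad on the disc (horizontal distance between cinnamon_jar and seat below 0.005 m and z of cinnamon_jar in the frame of seat between -0.004 and 0.004 m and angle between cinnamon_jar's own z axis and vertical below 0.06 rad and contact force between jaw and cinnamon_jar above 1.5 N and value of joint cap between 0.05 and 0.6 rad and linear speed of cinnamon_jar below 0.02 m/s); the robot touches nothing.
It fails at once if the clutch slips by more than 0.6 rad (over-tightened) (value of joint cap above 0.6 rad).
It fails at once if the spice jar is tipped by more than 0.6 rad (angle between cinnamon_jar's own z axis and vertical above 0.6 rad).
It fails at once if a bystander is moved by more than 30 mm (distance of any of jam_jar, syrup_bottle, cup_blue, cup_black, shot_glass, tea_tin_blue from where it was at the start of the episode above 0.03 m).
It also fails if it takes over 56 s, if anything falls off the work surface, if the arm or the gripper's body presses on something with over 40 N, if the wrist force passes 120 N, or if a joint passes its speed limit or range.

### The arm

A 7-joint arm with a two-finger parallel gripper is mounted at the origin on a cart in front of the work surface, level with it; the furniture and walls round the work are solid. World frame = base frame: x ahead of the robot, y to its left, z up, the work surface at z = 0. Lengths are in m, angles in rad, forces in N, time in s.
With the tool pointing down it reaches from about 0.375 to 0.925 m from the base axis. Payload 3.1 kg.
Tool frame: the origin (TCP) lies between the finger pads, 19 mm behind the fingertips; this is the grasp point; z points along the fingers, y is the line along which they close (so a half turn about z gives the same grasp; the last joint's range is limited). The gripper opens to 85 mm and grips with 20 to 120 N. Pads are 22 mm wide; open, the fingers measure 114 mm over their backs; the gripper's body (76 mm by 85 mm) begins 54 mm behind the grasp point. The pads swing forward as they close: fully open they stand 13 mm farther back than shut.
Start: joints at [-1.27, 0.383, 0.044, 1.598, -0.018, 1.161, -0.05], TCP at [0.252, 0.599, 0.25] pointing down, gripper open.
Joint ranges: [-2.61, 2.61], [-0.41, 2.15], [-1.48, 1.57], [0, 2.5], [-1.57, 4.71], [0.05, 1.97], [-2.85, 2.85]. Speed limits (rad/s): [2.79, 2.79, 3.14, 3.14, 3.14, 3.14, 3.14].

### API

Orientations are given as a unit quaternion [x, y, z, w].
In Python, from bench import ctrl gives the robot as it stands. Calls block until the motion is done:
- ctrl.move_ptp(position, orientation): joint-space move of the TCP to a pose.
- ctrl.movel(position, orientation=None, speed=0.15): straight line of the TCP; orientation=None keeps the orientation; speed is the mean speed in m/s.
- ctrl.move_j(angles): joint-space move.
- ctrl.move_gripper(opening, effort=None): finger opening in m; effort is the grip in N (None keeps the last); returns when the fingers have stopped.
- ctrl.pause(seconds).
- ctrl.inverse_kinematics(position, orientation): joint angles nearest the present ones, or None.
- ctrl.read_camera(name): name is "scene" or "top" or "wrist"; returns (picture, depth): 480x640x3 uint8, red, green, blue; 480x640 float32, m along the optical axis (not along the pixel's ray), 0 where there is no reading.
- ctrl.camera_params(name): a dict with "K" (3x3 intrinsics, pixels), "dist_coeffs" ([k1, k2, p1, p2, k3] as OpenCV has them; the pictures are not rectified), "camera_from_world" (4x4, takes a point from world to camera coordinates). Camera axes: x right, y down, z forward; pixel columns grow to the right and rows downward; lengths in m; the calibration is good to about 2 mm. A picture is of the moment at which its call begins: read the wrist's pose just before it. camera_params takes no time and is no camera call; for the wrist camera it gives the pose at the moment of the call.
A pose or a line that the arm cannot do raises ctrl.MotionError and nothing moves.
- ctrl.sign_off(): hands the job in; it is judged then, once.
Trained networks look in the newest picture that a camera, given by its name, has taken for a name from the list of things; names that differ only in an ending like _2 or _b are one class to them, and where a whole thing is asked for, a point or a joint stands for the part that bears it (a point fixed in the world has none). Each returns a list of dicts, best first, with "score" (0 to 1); they miss things now and then, are a little off and sometimes report something else, mostly with a low value. They report only what shows in the picture. A call takes as long as a camera call.
- ctrl.look_for(camera, name): "rect" ([left, top, right, bottom] in pixels, round what is visible of it).
- ctrl.outline_of(camera, name): "region" (480x640 bool, what is visible of it) and "rect" ([left, top, right, bottom] in pixels, round what is visible of it).
Readings, each from a call of its own:
- ctrl.read_time_s(): time.
- ctrl.read_qpos(): joint angles.
- ctrl.read_joint_vel(): joint speeds.
- ctrl.read_effort(): joint torques, N m.
- ctrl.read_eef_pos(): TCP position.
- ctrl.read_tcp_rot(): TCP orientation.
- ctrl.read_ft_force(): force on the tool from outside, world axes, zero at the start.
- ctrl.read_ft_torque(): the same for the moment, N m.
- ctrl.read_finger_gap(): finger opening in m.
- ctrl.read_grasp_force(): force on a finger pad.
Only numpy, scipy, OpenCV 4.12 (cv2) and the standard library are available. Lean on these libraries where they do the work, as an engineer would, in place of code of your own. Each camera call takes 0.05 s, during which the arm holds its last target. There are 200 camera calls.

## Working session

There is one attempt and no reset: what is moved stays moved. The work goes in short steps, each a Python script; the robot and the scene stay as the last script left them, time stands still between calls to the robot, and variables do not carry over. Pictures are saved under pics/ and viewed, at most 10 in all, crops included, and the job is handed in when it is done.

```bash
ls; mkdir -p pics; cat > h.py <<'E'
import numpy as np, cv2
from bench import ctrl
def save(cam,name):
    im,d=ctrl.read_camera(cam); cv2.imwrite(f'pics/{name}.png',im[:,:,::-1]); return im,d
def cloud(cam,d,mask,P=None):
    P=P or ctrl.camera_params(cam); K=np.array(P['K']);T=np.linalg.inv(np.array(P['camera_from_world']))
    v,u=np.nonzero(mask&(d>0)); z=d[v,u]
    n=cv2.undistortPoints(np.c_[u,v].astype(float)[:,None],K,np.array(P['dist_coeffs'],float))[:,0]
    c=np.c_[n*z[:,None],z]; return c@T[:3,:3].T+T[:3,3], np.c_[u,v]
E
python3 - <<'E'
from h import *
for cam in ['top','scene']:
    im,d=save(cam,cam+'0')
    for n in ['cinnamon_jar','holder','jaw','knob_grip','pinion','jam_jar','syrup_bottle','cup_blue','cup_black','shot_glass','tea_tin_blue']:
        for r in ctrl.outline_of(cam,n)[:2]:
            if r['score']<.3: continue
            p,_=cloud(cam,d,r['region'])
            if len(p): print(cam,n,round(r['score'],2),np.round(r['rect']),len(p),np.round(np.percentile(p,[3,50,97],axis=0),3).tolist())
print(ctrl.read_time_s(),ctrl.read_tcp_rot())
E
```

```text
bench.py
pics
top cinnamon_jar 0.83 [369. 267. 396. 294.] 392 [[0.402, -0.252, 0.017], [0.42, -0.227, 0.104], [0.439, -0.211, 0.109]]
top holder 0.89 [208. 221. 305. 274.] 3873 [[0.447, -0.039, 0.002], [0.497, 0.069, 0.009], [0.555, 0.176, 0.105]]
top jaw 0.64 [212. 234. 267. 252.] 228 [[0.482, 0.044, 0.023], [0.506, 0.058, 0.039], [0.522, 0.17, 0.049]]
top knob_grip 0.82 [211. 218. 305. 274.] 3931 [[0.446, -0.04, 0.002], [0.496, 0.068, 0.009], [0.555, 0.175, 0.104]]
top pinion 0.82 [219. 233. 248. 261.] 548 [[0.464, 0.096, 0.067], [0.488, 0.119, 0.08], [0.517, 0.149, 0.108]]
top pinion 0.65 [208. 218. 309. 270.] 3978 [[0.446, -0.04, 0.002], [0.496, 0.069, 0.008], [0.555, 0.176, 0.104]]
top jam_jar 0.9 [363. 155. 390. 192.] 796 [[0.648, -0.237, 0.003], [0.67, -0.207, 0.084], [0.704, -0.179, 0.09]]
top syrup_bottle 0.75 [454. 168. 500. 205.] 979 [[0.612, -0.448, 0.02], [0.629, -0.424, 0.136], [0.653, -0.41, 0.216]]
top cup_blue 0.75 [306. 167. 329. 189.] 369 [[0.639, -0.094, 0.0], [0.668, -0.071, 0.021], [0.684, -0.049, 0.054]]
top cup_black 0.75 [263. 160. 279. 180.] 336 [[0.66, 0.02
[... 1403 characters left out ...]
 -0.07, 0.033], [0.682, -0.049, 0.052]]
scene cup_black 0.84 [324. 178. 346. 205.] 354 [[0.656, 0.016, 0.002], [0.68, 0.039, 0.034], [0.703, 0.062, 0.052]]
scene cup_black 0.34 [168. 196. 190. 225.] 502 [[0.318, 0.258, 0.005], [0.341, 0.281, 0.049], [0.364, 0.308, 0.074]]
scene shot_glass 0.6 [168. 193. 189. 225.] 503 [[0.318, 0.258, 0.004], [0.341, 0.279, 0.048], [0.364, 0.307, 0.074]]
scene shot_glass 0.53 [235. 189. 324. 262.] 2915 [[0.443, -0.042, 0.002], [0.486, 0.057, 0.011], [0.551, 0.164, 0.105]]
scene tea_tin_blue 0.56 [222. 118. 259. 165.] 1410 [[0.569, 0.287, 0.009], [0.592, 0.312, 0.094], [0.637, 0.359, 0.133]]
1.2 [ 1.98096082e-01  9.80182607e-01 -1.28682437e-05 -4.63621775e-06]
```

```bash
python3 - <<'E'
from h import *
im=cv2.imread('pics/top0.png'); cv2.imwrite('pics/topc.png',cv2.resize(im[140:340,100:520],None,fx=1.9,fy=1.9,interpolation=cv2.INTER_CUBIC))
q=ctrl.read_tcp_rot()
print(ctrl.camera_params('wrist')['camera_from_world'], ctrl.read_eef_pos())
ctrl.move_ptp([0.46,0.06,0.33],[0,1,0,0])   # tool x = -world x
P=ctrl.camera_params('wrist'); im,d=save('wrist','w0')
print(P['camera_from_world'],ctrl.read_time_s(),ctrl.read_qpos())
np.savez('w0.npz',im=im,d=d,T=P['camera_from_world'])
for n in ['holder','pinion','jaw']:
    for r in ctrl.outline_of('wrist',n)[:2]: 
        p,_=cloud('wrist',d,r['region']); print(n,r['score'],r['rect'],np.round(np.percentile(p,[3,50,97],axis=0),3).tolist())
E
```

```text
[[ 3.88198750e-01  9.21575658e-01  1.94213990e-04 -6.50531743e-01]
 [ 8.72043806e-01 -3.67402406e-01  3.23349767e-01 -4.16735172e-02]
 [ 2.98062629e-01 -1.25354612e-01 -9.46279499e-01  3.80613528e-01]
 [ 0.00000000e+00  0.00000000e+00  0.00000000e+00  1.00000000e+00]] [0.25241415 0.59898951 0.24995482]
[[-2.08125048e-03  9.99997834e-01 -1.44581522e-06 -6.08397068e-02]
 [ 9.46238996e-01  1.96983230e-03  3.23462335e-01 -5.03191014e-01]
 [ 3.23461637e-01  6.71838055e-04 -9.46241046e-01  3.07529404e-01]
 [ 0.00000000e+00  0.00000000e+00  0.00000000e+00  1.00000000e+00]] 3.3417 [-0.73466674 -0.07145204  0.49518273  1.94507166  0.03584076  1.25966576
  1.32147077]
holder 0.82 [232.4, 164.2, 419.3, 265.4] [[0.444, -0.037, 0.006], [0.487, 0.073, 0.009], [0.549, 0.176, 0.106]]
holder 0.57 [345.6, 197.4, 404.7, 246.6] [[0.462, 0.098, 0.07], [0.482, 0.12, 0.096], [0.508, 0.15, 0.107]]
pinion 0.61 [346.8, 196.1, 404.4, 248.6] [[0.462, 0.098, 0.07], [0.482, 0.12, 0.097], [0.507, 0.15, 0.107]]
pinion 0.28 [488.2, 55.2, 564.5, 114.3] [[0.319, 0.26, 0.009], [0.341, 0.298, 0.048], [0.364, 0.31, 0.074]]
jaw 0.62 [302.4, 202.6, 412.2, 246.7] [[0.477, 0.046, 0.017], [0.503, 0.061, 0.04], [0.523, 0.172, 0.047]]
jaw 0.47 [356.3, 206.0, 399.2, 251.4] [[0.47, 0.105, 0.08], [0.485, 0.122, 0.105], [0.504, 0.14, 0.107]]
```

View pics/topc.png

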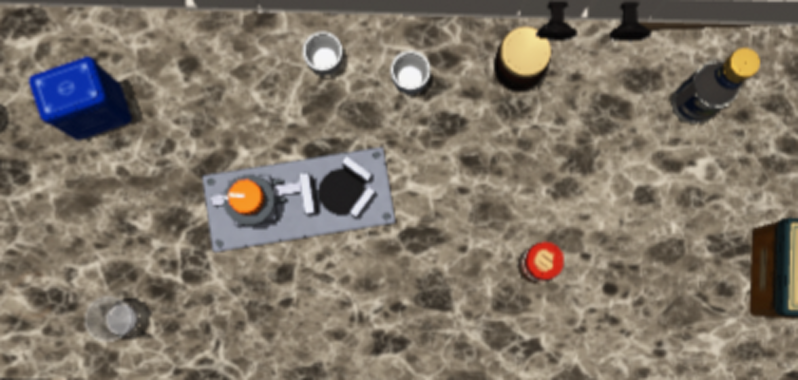

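View pics/w0.png

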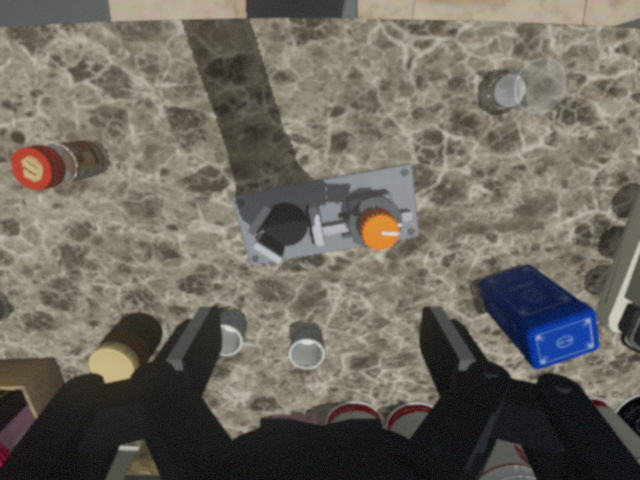

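```bash
cat >> h.py <<'E'
from scipy.optimize import least_squares
def rim(p,zlo,zhi,r):
    q=p[(p[:,2]>zlo)&(p[:,2]<zhi)][:,:2]; c,rr=cv2.minEnclosingCircle(q.astype(np.float32)); return np.round(c,4),round(rr,4),len(q),np.round(q.mean(0),4),np.round((q.min(0)+q.max(0))/2,4)
def holder(p):
    q=p[(p[:,2]>.003)&(p[:,2]<.013)][:,:2]; 
    c,s,a=cv2.minAreaRect((q*1000).astype(np.float32)); return np.round(c,1),np.round(s,1),a
E
python3 - <<'E'
from h import *
for cam in ['top','wrist']:
    P=ctrl.camera_params(cam); im,d=ctrl.read_camera(cam)
    r=ctrl.outline_of(cam,'holder')[0]; p,_=cloud(cam,d,r['region'],P); print(cam,holder(p))
    # colour masks
    hsv=cv2.cvtColor(im,cv2.COLOR_RGB2HSV).astype(int)
    H,S,V=hsv[...,0],hsv[...,1],hsv[...,2]
    allp,uv=cloud(cam,d,np.ones(d.shape,bool),P)
    g=lambda c,R: allp[np.linalg.norm(allp[:,:2]-c,axis=1)<R]
    print(' knob',rim(g([.485,.122],.035),.101,.112,.02))
    print(' disc',rim(g([.485,.122],.05),.064,.075,.031))
    print(' jar',rim(g([.42,-.231],.04),.098,.115,.0225))
    jw=g([.497,.06],.03); jw=jw[(jw[:,2]>.04)&(jw[:,2]<.052)]
    print(' jaw',cv2.minAreaRect((jw[:,:2]*1000).astype(np.float32)))
    fe=allp[(abs(allp[:,2]-.048)<.006)&(allp[:,1]<.04)&(allp[:,1]>-.06)&(abs(allp[:,0]-.51)<.06)]
    print(' fence',len(fe),np.round(np.percentile(fe,[1,50,99],axis=0),3).tolist())
E
```

```text
top (array([511.9,  10.6]), array([ 99.7, 116.6]), 10.687527656555176)h.py:12: RuntimeWarning: Mean of empty slice.
  q=p[(p[:,2]>zlo)&(p[:,2]<zhi)][:,:2]; c,rr=cv2.minEnclosingCircle(q.astype(np.float32)); return np.round(c,4),round(rr,4),len(q),np.round(q.mean(0),4),np.round((q.min(0)+q.max(0))/2,4)
  ret = um.true_divide(
Traceback (most recent call last):
  File "h.py", line 12, in rim
    q=p[(p[:,2]>zlo)&(p[:,2]<zhi)][:,:2]; c,rr=cv2.minEnclosingCircle(q.astype(np.float32)); return np.round(c,4),round(rr,4),len(q),np.round(q.mean(0),4),np.round((q.min(0)+q.max(0))/2,4)
                                                                                                                                                                     ~~~~~^^^
ValueError: zero-size array to reduction operation minimum which has no identity
```

```bash
cat > meas.py <<'E'
from h import *
def go(pos,name):
    ctrl.move_ptp(pos,[0,1,0,0]); ctrl.pause(.2)
    P=ctrl.camera_params('wrist'); im,d=save('wrist',name); allp,uv=cloud('wrist',d,np.ones(d.shape,bool),P)
    return P,im,d,allp,(lambda c,R: allp[np.linalg.norm(allp[:,:2]-c,axis=1)<R])
if __name__=='__main__':
    P,im,d,allp,g=go([.465,.06,.21],'w1')
    np.savez('w1.npz',p=allp,im=im)
    print(' knob',rim(g([.485,.122],.035),.101,.112,.02))
    print(' disc',rim(g([.485,.122],.045),.068,.075,.031))
    for r in ctrl.outline_of('wrist','holder')[:1]:
        p,_=cloud('wrist',d,r['region'],P); print(r['score'],holder(p))
    q=g([.5,.07],.14); q=q[(q[:,2]>.006)&(q[:,2]<.011)]; print('plate',np.round(cv2.minAreaRect((q[:,:2]*1000).astype(np.float32)),1) if 0 else cv2.minAreaRect((q[:,:2]*1000).astype(np.float32)))
    jw=g([.497,.06],.03); jw=jw[(jw[:,2]>.044)&(jw[:,2]<.052)]
    print(' jaw',cv2.minAreaRect((jw[:,:2]*1000).astype(np.float32)))
    P,im,d,allp,g=go([.40,-.23,.25],'w2')
    print(' jar',rim(g([.42,-.231],.04),.102,.115,.0225),ctrl.read_time_s())
E
python3 meas.py
```

```text
knob (array([0.489 , 0.1243]), 0.0209, 2156, array([0.4873, 0.1235]), array([0.4888, 0.1242]))
 disc (array([0.4886, 0.1239]), 0.0309, 1809, array([0.4779, 0.1182]), array([0.4876, 0.124 ]))
0.84 (array([498.9,  70. ]), array([ 99.9, 235.4]), 10.541903495788574)
plate ((498.73956298828125, 70.13690948486328), (99.50191497802734, 234.15443420410156), 10.720645904541016)
 jaw ((501.30584716796875, 57.10791015625), (49.60048294067383, 11.994205474853516), 10.626441955566406)
 jar (array([ 0.4214, -0.232 ]), 0.0222, 2106, array([ 0.4201, -0.232 ]), array([ 0.4214, -0.2318])) 5.8417
```

View pics/w1.png

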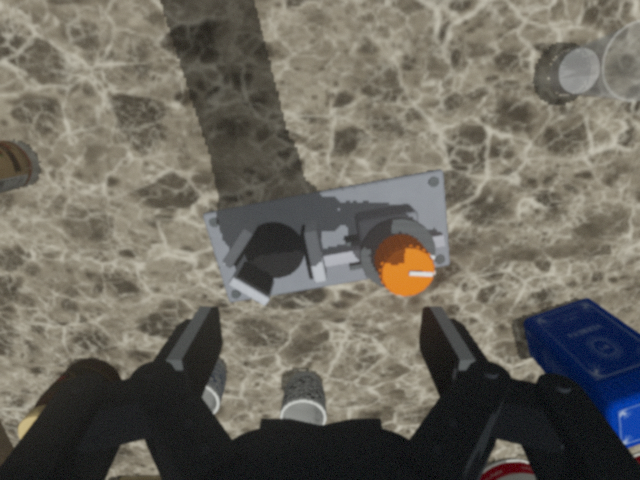

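```bash
cat >> h.py <<'E'
from scipy.spatial.transform import Rotation as R
A=np.radians(10.65); HC=np.array([.4988,.0701])
def H(x,y): return HC+np.array([np.cos(A)*x-np.sin(A)*y,np.sin(A)*x+np.cos(A)*y])
def Q(psi): return (R.from_euler('z',psi)*R.from_quat([0,1,0,0])).as_quat()
E
python3 - <<'E'
from h import *
J=np.array([.4214,-.232])
for psi in (A-np.pi/2,A+np.pi/2,A):
    s=H(0,-56)
    print(np.degrees(psi),[None if (k:=ctrl.inverse_kinematics([*p,.11],Q(psi))) is None else np.round(k,2) for p in (J,H(0,-.056))])
psi=A
ctrl.move_gripper(.085,30)
ctrl.move_ptp([*J,.16],Q(psi))
ctrl.movel([*J,.094],speed=.1)
f0=ctrl.read_ft_force()
ctrl.move_gripper(.03,30)
print(ctrl.read_finger_gap(),ctrl.read_grasp_force(),ctrl.read_ft_force()-f0,ctrl.read_eef_pos(),ctrl.read_time_s())
ctrl.movel([*J,.20],speed=.12)
print(ctrl.read_finger_gap(),ctrl.read_grasp_force(),ctrl.read_ft_force()-f0)
for psi in (0,.5,1,1.5,2,-.5,-1,-1.5): print(psi,ctrl.inverse_kinematics([*H(0,.055),.096],Q(A+psi)))
E
```

```text
-79.35 [array([-0.39,  0.37,  0.93,  2.14, -0.42,  0.81,  0.99]), array([-0.71,  0.36,  0.69,  2.07, -0.32,  0.81,  0.36])]
100.65 [array([-0.66,  0.76,  1.38,  2.15, -0.9 ,  1.04, -1.74]), array([ 0.76,  0.52, -1.03,  2.01,  0.56,  0.93,  2.76])]
10.65 [array([-0.35,  0.36,  0.88,  2.14, -0.39,  0.8 ,  2.53]), array([-0.66,  0.35,  0.63,  2.07, -0.28,  0.8 ,  1.9 ])]
0.04351365932378041 30.233764237345895 [0.34343235 0.17010877 5.4982731 ] [ 0.42196976 -0.23216754  0.09457753] 7.8
0.04360562596933395 30.62316457399902 [ 0.13351711  1.44064752 -0.89892578]
0 [-1.08875694  0.45203953  0.89402056  2.09583105 -0.48815414  0.81260221
  1.85985006]
0.5 [-1.05805     0.43539713  0.85374744  2.09481634 -0.45710875  0.80423612
  2.33240524]
1 [-0.9936231   0.40645051  0.77161591  2.09257738 -0.39834356  0.79049812
  2.78013005]
1.5 [-0.14273937  0.32632966 -0.21157497  2.05450652  0.09686676  0.76989108
  2.84356544]
2 [ 0.68126713  0.70005768 -1.24280804  2.02146448  0.79522604  1.02401081
  2.79820179]
-0.5 [-1.01163814  0.41383326  0.79430249  2.093218   -0.41400792  0.79389793
  1.29410146]
-1 [-1.01034068  0.41328452  0.79266194  2.09317223 -0.41286128  0.79364268
  0.79307959]
-1.5 [-1.0866312   0.45081774  0.89120465  2.09576193 -0.48593173  0.81197711
  0.35788984]
```

```bash
python3 - <<'E'
from h import *
p=H(0,-.0555)
ctrl.move_ptp([*p,.20],Q(A)); ctrl.pause(.3)
f0=np.array(ctrl.read_ft_force())
ctrl.movel([*p,.110],speed=.1)
for z in np.arange(.108,.0995,-.001):
    ctrl.movel([*p,z],speed=.03); f=np.array(ctrl.read_ft_force())-f0
    if f[2]>2: break
print(z,f,ctrl.read_eef_pos(),ctrl.read_time_s())
ctrl.move_gripper(.07); ctrl.pause(.2)
ctrl.movel([*p,.22],speed=.15)
from meas import go
P,im,d,allp,g=go([.465,.06,.23],'w3')
s=H(0,-.06); print(s,rim(g(s,.04),.108,.12,.0225),ctrl.read_time_s())
E
```

```text
0.102 [-2.01592194 -1.06419993  4.52222268] [0.50955828 0.01552443 0.10260477] 12.9583
[0.50988854 0.01113353] (array([0.5092, 0.0157]), 0.0222, 2389, array([0.5074, 0.0162]), array([0.5093, 0.0157])) 15.1917
```

View pics/w3.png

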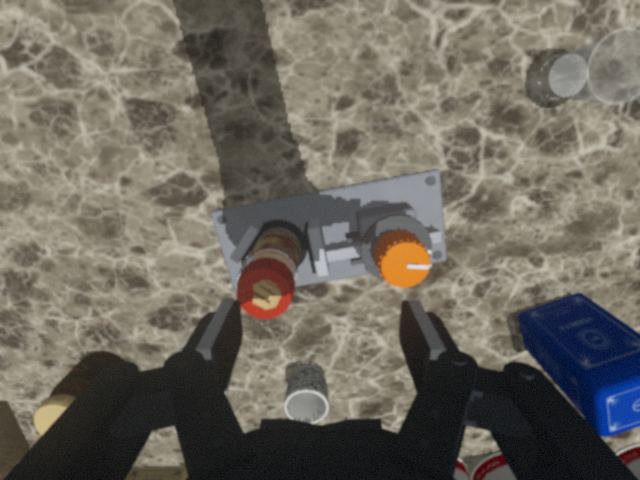

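```bash
python3 - <<'E'
from h import *
k=H(0,.055); print(k)
ctrl.move_gripper(.06,40)
ctrl.move_ptp([*k,.17],Q(A+.5)); ctrl.movel([*k,.098],speed=.1); ctrl.pause(.2)
t0=np.array(ctrl.read_ft_torque()); f0=np.array(ctrl.read_ft_force())
ctrl.move_gripper(.03,40)
print(ctrl.read_finger_gap(),ctrl.read_grasp_force(),np.round(ctrl.read_ft_torque()-t0,3),np.round(ctrl.read_ft_force()-f0,2))
q0=np.array(ctrl.read_qpos()); log=[];hi=None;tot=0
while tot<1.5:
    tot+=.1 if tot<.55 else .03
    q=q0.copy(); q[6]-=tot; ctrl.move_j(q)
    t=np.array(ctrl.read_ft_torque())-t0; log.append((round(tot,2),round(t[2],3)))
    if t[2]>.14:
        hi=hi or tot
        if len(log)>2 and min(l[1] for l in log[-3:])>.14: break
print(log,hi,tot,np.round(ctrl.read_ft_force()-f0,2),np.round(t,3),ctrl.read_qpos()[6]-q0[6],ctrl.read_time_s())
E
```

```text
[0.4886355  0.12415259]
0.03788276902485009 39.921215772628784 [-0.338 -0.022  0.095] [-0.4  -2.14  5.02]
[(0.1, np.float64(-0.064)), (0.2, np.float64(-0.038)), (0.3, np.float64(-0.08)), (0.4, np.float64(-0.017)), (0.5, np.float64(-0.057)), (0.6, np.float64(-0.037)), (0.63, np.float64(0.006)), (0.66, np.float64(-0.057)), (0.69, np.float64(-0.081)), (0.72, np.float64(-0.015)), (0.75, np.float64(-0.039)), (0.78, np.float64(-0.039)), (0.81, np.float64(-0.064)), (0.84, np.float64(-0.044)), (0.87, np.float64(-0.068)), (0.9, np.float64(-0.069)), (0.93, np.float64(-0.077)), (0.96, np.float64(-0.066)), (0.99, np.float64(-0.03)), (1.02, np.float64(-0.063)), (1.05, np.float64(-0.062)), (1.08, np.float64(-0.072)), (1.11, np.float64(-0.021)), (1.14, np.float64(0.021)), (1.17, np.float64(0.008)), (1.2, np.float64(0.011)), (1.23, np.float64(0.069)), (1.26, np.float64(0.019)), (1.29, np.float64(0.054)), (1.32, np.float64(0.057)), (1.35, np.float64(0.046)), (1.38, np.float64(0.086)), (1.41, np.float64(0.053)), (1.44, np.float64(0.052)), (1.47, np.float64(0.075)), (1.5, np.float64(0.069))] None 1.5000000000000007 [-1.03 -1.57  4.21] [-0.148  0.29   0.069] -1.4996355709677287 26.6
```

```bash
python3 - <<'E'
from h import *
ctrl.move_gripper(.06); k=H(0,.055)
ctrl.movel([*k,.2],speed=.15)
from meas import go
P,im,d,allp,g=go([.465,.06,.21],'w4')
np.savez('w4.npz',p=allp,im=im)
s=H(0,-.06); r=rim(g(s,.04),.108,.12,.0225); print('jar-seat',r[0]-s,r[1])
yh=np.array([-np.sin(A),np.cos(A)]); xh=np.array([np.cos(A),np.sin(A)])
def jaw(p):
    v=p[:,:2]-HC; x,y=v@xh,v@yh; m=(abs(p[:,2]-.047)<.003)&(abs(x)<.024)&(y>-.035)&(y<.02); return np.percentile(y[m],[1,5,50,95,99])*1000,m.sum()
print(jaw(np.load('w1.npz')['p']),jaw(allp))
# view from other side
for psi in (A+np.pi,A-np.pi,A-np.pi/2,A+np.pi/2):
    R_=R.from_euler('z',psi).apply([-1,0,0])  # tool x dir
    off=R.from_euler('z',psi).apply([.05,0,0])
    pos=[k[0]-.0*off[0],k[1]-.0*off[1],.21]
    print(psi,ctrl.inverse_kinematics(pos,Q(psi)))
def white(im,name): 
    cv2.imwrite(f'pics/{name}.png',cv2.resize(im[180:320,320:480][:,:,::-1],None,fx=4,fy=4,interpolation=cv2.INTER_CUBIC))
white(im,'w4c'); print(ctrl.read_time_s())
E
```

```text
jar-seat [-8.85432022e-05  5.66466824e-04] 0.0224
(array([-19.09390464, -18.55389309, -13.11223577,  -7.8415953 ,
        -7.38569228]), np.int64(668)) (array([-32.80900338, -32.29030718, -26.80222902, -21.58598152,
       -21.16151607]), np.int64(667))
3.327470218927189 [-1.3631742   0.30004982  1.19446422  2.02173886 -0.32623609  1.03082803
 -1.3972991 ]
-2.955715088252397 [-1.3631742   0.30004982  1.19446422  2.02173886 -0.32623609  1.03082803
 -1.3972991 ]
-1.3849187614575005 [-1.18527232  0.21213757  0.95648803  2.0174281  -0.20457589  1.01018654
  0.05624715]
1.7566738921322926 [ 0.41233543  0.24160231 -0.82151064  1.9511362   0.20534526  1.03355117
  2.82681599]
28.8083
```

View pics/w4c.png

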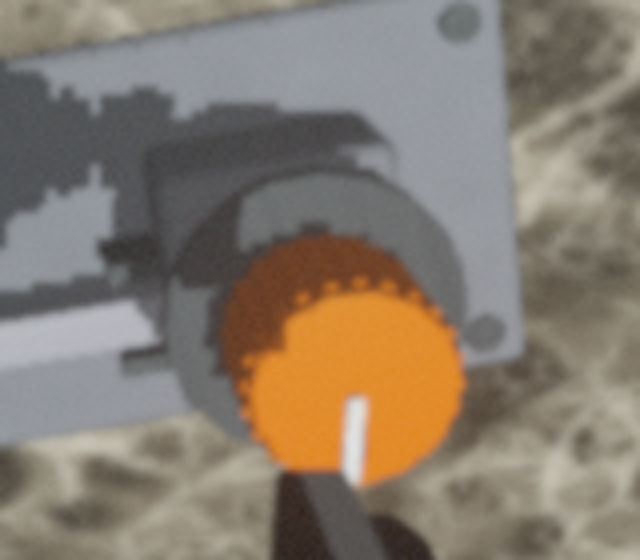

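```bash
python3 - <<'E'
from h import *
k=np.array([.4888,.1242])
a=[]
for n in ('w1','w4'):
    z=np.load(n+'.npz'); p=z['p'];im=z['im'].reshape(-1,3).astype(int)
    if len(p)!=len(im): print('holes',len(p))
    m=(np.linalg.norm(p[:,:2]-k,axis=1)<.019)&(abs(p[:,2]-.106)<.004)&(im[:len(p),2]>130)
    v=p[m,:2]-k; d=v.mean(0); a.append(np.arctan2(d[1],d[0])); print(m.sum(),np.linalg.norm(d),a[-1])
print('cap turn cw',a[0]-a[1],'slip',a[0]-a[1]-13.72/12)
E
```

```text
holes 306031
736 0.0054990528566723615 -0.48581466728835276
holes 306055
393 0.0049998106769310975 -1.0856510248791975
cap turn cw 0.5998363575908447 slip -0.5434969757424886
```

```bash
python3 - <<'E'
from h import *
k=np.array([.4888,.1242]); P=ctrl.camera_params('wrist'); K=np.array(P['K']); T=np.linalg.inv(np.array(P['camera_from_world'])); a=[]
for n in ('w1','w4'):
    im=cv2.imread(f'pics/{n}.png').astype(int); v,u=np.nonzero((im[...,0]>120))
    r=np.c_[cv2.undistortPoints(np.c_[u,v].astype(float)[:,None],K,np.array(P['dist_coeffs'],float))[:,0],np.ones(len(u))]@T[:3,:3].T
    p=T[:3,3]+r*((.106-T[2,3])/r[:,2])[:,None]
    w=p[:,:2]-k; w=w[np.linalg.norm(w,axis=1)<.018]; d=w.mean(0); a.append(np.arctan2(d[1],d[0])); print(len(w),d,a[-1])
print('cap turn',a[0]-a[1],'slip',a[0]-a[1]-13.72/12)
E
```

```text
170 [0.00061535 0.0062161 ] 1.4721240973239897
129 [0.00955702 0.00036728] 0.038411719989471106
cap turn 1.4337123773345186 slip 0.2903790440011853
```

```bash
python3 -c "
from bench import ctrl
print(ctrl.sign_off(),ctrl.read_time_s())"
```

```text
the job is handed in; nothing more can be done
the job is handed in; nothing more can be done
```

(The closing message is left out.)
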